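# Sort the microscope bench into its trays

### The job

Clear up the microscope bench: stand both specimen pots in the square tray, stand the two objective lenses in the divided tray, one in each bay, and lay the slide box flat, label up, in the oblong tray, lengthwise with the tray. Everything goes on its tray's floor, the pots and lenses upright; set the things down rather than dropping them, and leave the dropper bottle and the tally counter where they are.

Things in the scene. Friction and masses are not known exactly. Their poses are not given: they have to be found in the camera images.
- specimen_tray: The square, undivided aluminium tray, for the specimen pots: 140 x 140 mm outside, 130 x 130 mm inside; fixed to the bench; walls 5 mm thick and 14 mm high over the bench, inner floor 5 mm over the bench. Origin: centre of its underside, at bench level; z up. 
- lens_tray: The aluminium tray split in two by a cross wall, for the objective lenses: 74 mm along its x and 144 mm along its y outside; fixed to the bench; walls 5 mm thick and 14 mm high over the bench, inner floor 5 mm over the bench. Origin: centre of its underside, at bench level; z up. The divider (5 mm thick, as high as the walls) runs along x at y = 0 and leaves two bays, each 64 mm (x) by 64.5 mm (y), centred at y = +34.5 and -34.5 mm, x = 0.
- slide_tray: The oblong, undivided aluminium tray, for the slide box: 80 mm along its x and 130 mm along its y outside, 70 x 120 mm inside; fixed to the bench; walls 5 mm thick and 14 mm high over the bench, inner floor 5 mm over the bench. Origin: centre of its underside, at bench level; z up. 
- long_lens: Microscope objective, a steel barrel 28 mm in diameter and 64 mm tall; barrel straight for the lower 54 mm, then tapering to a 14 mm nose on top. About 130 g. Stands upright. Origin: centre of its underside; z along its axis, upward. 
- short_lens: Microscope objective, a steel barrel 28 mm in diameter and 50 mm tall; barrel straight for the lower 40 mm, then tapering to a 14 mm nose on top. About 100 g. Stands upright. Origin: centre of its underside; z along its axis, upward. 
- tall_pot: Closed specimen pot, clear with a white screw lid, cylinder 44 mm in diameter and 70 mm tall. About 70 g. Stands upright. Origin: centre of its underside; z along its axis, upward. 
- short_pot: Closed specimen pot, clear with a white screw lid, cylinder 44 mm in diameter and 52 mm tall. About 50 g. Stands upright. Origin: centre of its underside; z along its axis, upward. 
- slide_box: Closed dark grey plastic box for microscope slides with a paper label on top, 84 mm long (its x), 40 mm wide (its y), 32 mm high. About 90 g, lies flat. Origin: centre of its underside; z up.
- dropper_bottle: Bystander: clear dropper bottle with white nozzle, 52 mm in diameter, 128 mm tall, standing loose on the bench to the robot's right. Origin: centre of its underside.
- tally_counter: Bystander: round steel hand tally counter, 50 mm in diameter, 37 mm high, lying loose on the bench beyond the trays. Origin: centre of its underside.
There are look-alikes about, which are no part of the job. What is shaped like the short_pot but purple is not meant.

How it is judged:
By the outcome, as a careful person would: the job done as asked, in the order asked, and still so for the second after the job is handed in, with the robot touching nothing.
It also fails if it takes over 115 s, if anything falls off the work surface, if the arm or the gripper's body presses on something with over 40 N, if the wrist force passes 120 N, or if a joint passes its speed limit or range.

### The arm

A 6-joint arm with a two-finger parallel gripper is mounted at the origin on the work surface. World frame = base frame: x ahead of the robot, y to its left, z up, the work surface at z = 0. Lengths are in mm, angles in rad, forces in N, time in s.
With the tool pointing down it reaches from about 300 to 750 mm from the base axis. Payload 8.5 kg.
Tool frame: the origin (TCP) lies midway between the tips of the shut fingers; the grasp point (between the pads) lies 19 mm behind it (bot.grip_depth is the z of the grasp point in the tool frame, in mm); z points along the fingers, y is the line along which they close (so a half turn about z gives the same grasp; the last joint's range is limited). The gripper opens to 88 mm and grips with 3 to 60 N. Pads are 18 mm wide; open, the fingers measure 123 mm over their backs; the gripper's body (75 mm by 187 mm) begins 45 mm behind the grasp point.
Start: joints at [-1.46, 0.381, 1.297, -0, 1.464, -0.215], TCP at [176.031, -521.051, 238.748] pointing down, gripper open.
Joint ranges: [-3.11, 3.11], [-0.89, 2.33], [0.22, 2.48], [-1.42, 4.56], [0.17, 2.85], [-2.88, 2.88]. Speed limits (rad/s): [2.39, 2.39, 3.14, 3.14, 3.14, 3.14].

### API

Orientations are given as [roll, pitch, yaw] about the fixed x, y, z axes, in that order (R = Rz(yaw) Ry(pitch) Rx(roll)).
In Python, from bench import monitor, cams, job, bot gives the robot as it stands. The module is installed in compiled form; this text tells all that it offers.
- The arm moves only by the shell command python3 -m crank 'ROWS' [OPENING] [FORCE]. ROWS is JSON, a list of rows, each a list of 4 numbers: the shift along the tool's x, y, z in cm, then the turn about the tool's z in degrees. In form: [[tx, ty, tz, roll], ...]. A call has exactly 8 rows; each row is the pose to reach, as a shift and turn from the pose commanded when the call began, along the tool's axes at that moment; what a row does not reach only later rows make up. A row lasts 1/12 s, in which the tool goes at most 41.7 mm and 7.16 degrees, less where a joint would pass 70% of its speed; a pose out of reach is approached as far as the arm can. A call with a gripper value outside its range is refused whole. OPENING is the gripper's target within -1 to 1 (shut at 1, half-way at 0, fully open at -1), set as the call begins (- or left out, the last holds). The fingers move at their own pace and stop on an object; FORCE is the grip in N (left out, the last holds). Time passes only in rows, so rows that repeat a pose let the fingers close, or fill a call up. It gives the time, the measured TCP pose, the force, the opening and the grip force at its end, in the units of the state.
- monitor.get_obs(): the state, without advancing time (a new reading comes with each control period).
- cams.grab_frame(name): name is "scene" or "top"; returns (picture, depth): 400x640x3 uint8, red, green, blue; 400x640 float32, mm along the optical axis (not along the pixel's ray), 0 where there is no reading.
- cams.camera_model(name): a dict with "mtx" (3x3 intrinsics, pixels), "k1" (the pictures are not rectified: a ray, as slopes to the right and down, at radius r is drawn at 1 + k1 r^2 times it, then the intrinsics apply), "camera_from_world" (4x4, takes a point from world to camera coordinates). Camera axes: x right, y down, z forward; pixel columns grow to the right and rows downward; lengths in mm; the calibration is good to about 2 mm. A picture is of the moment at which its call begins. camera_model takes no time and is no camera call.
- job.sign_off(): hands the job in; it is judged then, once.
The state is a dict: "time": time; "joints": joint angles; "joint_vel": joint speeds; "tau": joint torques, N m; "position": TCP position; "ee_rot": TCP orientation; "contact_force": force on the tool from outside, world axes, zero at the start; "ft_torque": the same for the moment, N m; "width": opening from 0.0 (shut) to 1.0 (fully open); "finger_force": force on a finger pad.
Only numpy, scipy, OpenCV 4.12 (cv2) and the standard library are available. Lean on these libraries where they do the work, as an engineer would, in place of code of your own. Each camera call takes 0.05 s, during which the arm holds its last target. There are 200 camera calls.

## Working session

There is one attempt and no reset: what is moved stays moved. The work goes in short steps, Python scripts to look and compute and a shell command to move; the robot and the scene stay as the last step left them, time stands still between calls to the robot, and variables do not carry over. Pictures are saved under pics/ and viewed, at most 14 in all, crops included, and the job is handed in when it is done.

```bash
mkdir -p pics; cat > h.py <<'E'
import numpy as np,cv2
from bench import monitor,cams,job,bot
def grab(n,fn):
    p,d=cams.grab_frame(n); cv2.imwrite(f'pics/{fn}.png',p[:,:,::-1]); np.save(f'{fn}.npy',d); return p,d
def world(n,d):
    m=cams.camera_model(n);K=np.array(m['mtx'],float);k=m['k1'];T=np.linalg.inv(np.array(m['camera_from_world'],float))
    v,u=np.mgrid[:d.shape[0],:d.shape[1]].astype(np.float32)
    pts=np.stack([u.ravel(),v.ravel()],1)[:,None].astype(np.float64)
    s=cv2.undistortPoints(pts,K,np.array([k,0,0,0.]))[:,0].reshape(*d.shape,2)
    P=np.dstack([s[...,0]*d,s[...,1]*d,d,np.ones_like(d)])
    W=(P@T.T)[...,:3]; W[d<=0]=np.nan; return W
E
python3 - <<'E'
from h import *
for n in('top','scene'):
    p,d=grab(n,n+'0'); m=cams.camera_model(n); print(np.round(m['mtx'],1).tolist(),m['k1'],np.round(m['camera_from_world'],3).tolist())
o=monitor.get_obs();print({k:np.round(v,3).tolist() for k,v in o.items()},bot.grip_depth)
E
```

```text
[[420.6, 0.0, 322.1], [0.0, 420.6, 203.1], [0.0, 0.0, 1.0]] -0.0831496597397033 [[0.009, -1.0, 0.002, -74.584], [-0.998, -0.009, -0.06, 530.496], [0.06, -0.001, -0.998, 1254.535], [0.0, 0.0, 0.0, 1.0]]
[[449.2, 0.0, 322.6], [0.0, 449.2, 200.6], [0.0, 0.0, 1.0]] 0.03638277021766519 [[0.061, 0.998, 0.005, 59.485], [0.736, -0.042, -0.675, -379.169], [-0.674, 0.045, -0.737, 1498.536], [0.0, 0.0, 0.0, 1.0]]
{'time': 0.1, 'joints': [-1.46, 0.381, 1.298, 0.0, 1.464, -0.215], 'joint_vel': [-0.001, 0.0, -0.002, 0.001, 0.001, 0.002], 'tau': [0.005, -43.865, -22.491, 0.072, 0.034, -0.0], 'position': [176.005, -520.813, 238.222], 'ee_rot': [-3.14, -0.0, 0.326], 'contact_force': [-0.212, -0.699, -0.699], 'ft_torque': [-0.018, -0.013, 0.005], 'finger_force': 0.0, 'width': 1.001} -18.700000000000003
```

View pics/top0.png

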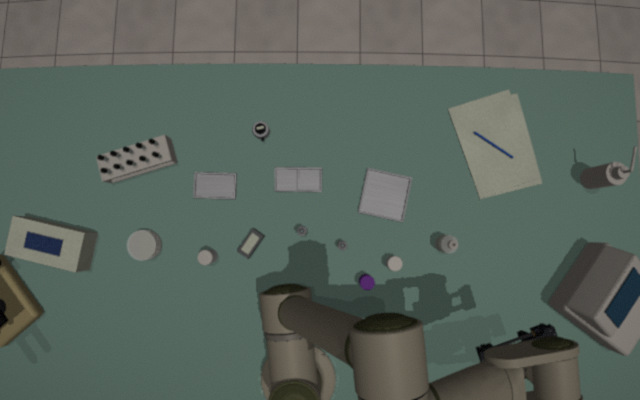

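View pics/scene0.png

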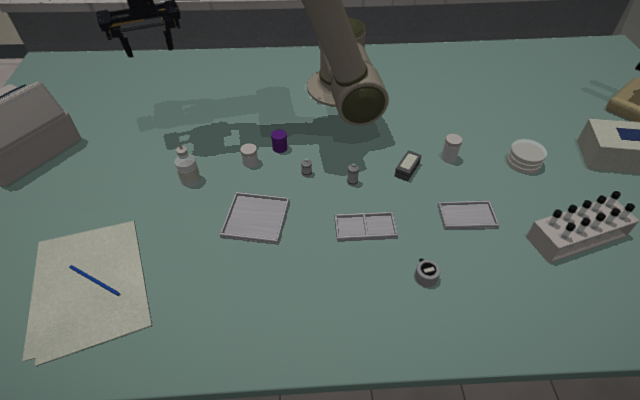

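The top view shows the tall pot (206,257), short pot (395,263), lenses (301,230) and (341,244), slide box (251,243) and purple decoy (367,282). The slide tray is at (215,185), the lens tray at (298,179) and the specimen tray at (385,195). The dropper bottle is at (449,244) and the tally counter at (261,130). The scene view agrees.

```bash
cat > meas.py <<'E'
from h import *
T=np.load('top0.npy');W=world('top',T);S=np.load('scene0.npy');V=world('scene',S)
for n,A in(('top',W),('scene',V)):
    print(n,'bench z',np.nanmedian(A[...,2][(abs(A[...,0]-450)<150)&(abs(A[...,1])<300)]))
g=dict(tall=(206,257),short=(395,263),l1=(301,230),l2=(341,244),box=(251,243),purple=(367,282),drop=(449,244),tally=(261,130),ts=(385,195),tl=(298,179),to=(215,185))
for k,(u,v) in g.items():
    c=W[v,u]; r=100 if k[0]=='t' and len(k)==2 else 55
    if k=='box':r=55
    if k in('l1','l2'):r=35
    if k in('short','purple','tall'):r=40
    for n,A in(('top',W),('scene',V)):
        d=np.hypot(A[...,0]-c[0],A[...,1]-c[1])
        zm=np.nanpercentile(A[...,2][d<r],99)
        lo=8 if len(k)==2 and k[0]=='t' else max(zm-12,10)
        m=(d<r)&(A[...,2]>lo)
        P=A[m][:,:2].astype(np.float32)
        R=cv2.minAreaRect(P) ;print(k,n,np.round(c,0),'zmax %.1f n %d'%(zm,m.sum()),'mean',P.mean(0).round(1),'rect',np.round(R[0],1),np.round(R[1],1),round(R[2],1))
E
python3 meas.py
```

```text
top bench z 0.7169720857593802
scene bench z 0.921007090410626
tall top [369. 264.  72.] zmax 74.5 n 171 mean [369.  268.2] rect [368.9 268.2] [40.4 40.8] 58.7
tall scene [369. 264.  72.] zmax 72.5 n 173 mean [372.5 269.7] rect [369.  270.9] [42.5 45.8] 70.6
short top [ 356. -285.   51.] zmax 56.6 n 179 mean [ 356.1 -281.7] rect [ 355.4 -281.5] [41.4 41.5] 89.9
short scene [ 356. -285.   51.] zmax 54.0 n 169 mean [ 358.5 -281.8] rect [ 356.1 -282.8] [44.1 42.1] 41.3
l1 top [450.  -9.  65.] zmax 64.3 n 55 mean [447.1 -11.6] rect [446.8 -11.8] [23.3 23.4] 0.6
l1 scene [450.  -9.  65.] zmax 64.6 n 67 mean [452.8  -9.8] rect [451.   -9.1] [22.2 26.7] 0.5
l2 top [ 409. -127.   34.] zmax 51.3 n 52 mean [ 405.6 -130.7] rect [ 405.2 -130.9] [23.7 25.3] 34.0
l2 scene [ 409. -127.   34.] zmax 50.8 n 60 mean [ 411.5 -129. ] rect [ 409.5 -128.9] [26.5 21.4] 87.7
box top [409. 141.  31.] zmax 36.3 n 375 mean [409.1 143.4] rect [408.6 143.5] [40.7 83.1] 54.5
box scene [409. 141.  31.] zmax 35.5 n 364 mean [413.7 143.2] rect [409.1 145. ] [40.6 88.5] 56.8
purple top [ 300. -202.   53.] zmax 686.6 n
[... 477 characters left out ...]
4
tally scene [749. 116.  37.] zmax 39.3 n 406 mean [756.5 119.4] rect [752.8 122. ] [49.8 54. ] 62.6
ts top [ 558. -261.   10.] zmax 16.3 n 462 mean [ 559.8 -263.2] rect [ 558.9 -260.5] [138.5 140.4] 77.9
ts scene [ 558. -261.   10.] zmax 15.2 n 544 mean [ 564.5 -260. ] rect [ 559.7 -259.2] [140.3 144. ] 77.9
tl top [604.   4.  11.] zmax 16.5 n 351 mean [601.3   8.3] rect [606.    1.4] [ 77.7 146.4] 0.5
tl scene [604.   4.  11.] zmax 15.4 n 512 mean [606.9   7.4] rect [604.9   5.6] [ 77.5 143.8] 0.3
to top [585. 260.   5.] zmax 16.3 n 301 mean [583.4 260.1] rect [596.5 268.9] [131.  154.4] 9.5
to scene [585. 260.   5.] zmax 15.8 n 495 mean [586.1 262.6] rect [583.8 260.9] [132.   84.2] 87.1
```

```bash
python3 - <<'E'
import cv2
p=cv2.imread('pics/top0.png')[155:300,180:420];cv2.imwrite('pics/crop0.png',cv2.resize(p,None,fx=3.3,fy=3.3,interpolation=cv2.INTER_CUBIC))
E
```

```text
(no output)
```

View pics/crop0.png

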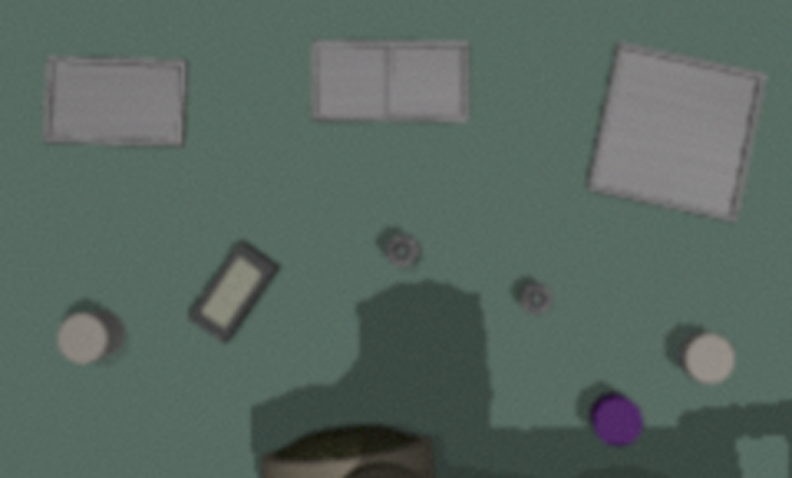

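```bash
cat > d.py <<'E'
import sys
from h import *
o=monitor.get_obs();p=np.array(o['position']);y=o['ee_rot'][2]
s="t %.2f pos %s rpy %s w %.3f ff %.1f F %s"%(o['time'],p.round(1),np.degrees(o['ee_rot']).round(1),o['width'],o['finger_force'],np.round(o['contact_force'],1));print(s)
if len(sys.argv)>3:
    t=np.array([float(v) for v in sys.argv[1:4]]);w=t-p
    c,sn=np.cos(y),np.sin(y)
    print('delta cm tool:',np.round([(c*w[0]+sn*w[1])/10,(sn*w[0]-c*w[1])/10,-w[2]/10],2), 'turn', round(np.degrees(y)-float(sys.argv[4]),1) if len(sys.argv)>4 else '')
E
python3 -m crank '[[1.2,-0.8,0.4,-5],[2.7,-1.8,1,-11],[4.2,-2.8,1.6,-18],[5.9,-4,2.3,-25],[7.6,-5.2,3,-32],[9.3,-6.4,3.7,-39],[11,-7.4,4.4,-46],[12,-8,5,-50]]' -1 20
python3 d.py 356 -282 120 90
```

```text
time: 0.77
position: [264.9, -405.1, 188.2]
ee_rot: [-3.141, -0.001, 1.206]
contact_force: [0.5, 0.5, -0.6]
width: 1.002
finger_force: 0.0
t 0.77 pos [ 264.9 -405.1  188.2] rpy [-1.80e+02 -1.00e-01  6.91e+01] w 1.002 ff 0.0 F [ 0.5  0.5 -0.6]
delta cm tool: [14.75  4.11  6.82] turn -20.9
```

```bash
python3 -m crank '[[1.9,0.5,0.8,-3],[3.8,1,1.7,-6],[5.8,1.6,2.6,-9],[7.8,2.2,3.5,-12],[9.8,2.7,4.5,-15],[11.8,3.3,5.4,-18],[13.5,3.8,6.2,-20],[14.8,4.1,6.8,-21]]'; python3 - <<'E'
from h import *
grab('top','top1');grab('scene','scene1')
E
sed -i 's/top0.npy/top1.npy/;s/scene0.npy/scene1.npy/' meas.py; python3 meas.py | grep -E 'purple|^l|^t|box|short'; python3 d.py 356 -282 17 90
```

```text
time: 1.43
position: [356.6, -282.5, 120.0]
ee_rot: [-3.141, -0.001, 1.568]
contact_force: [-0.2, 0.0, -0.1]
width: 1.001
finger_force: 0.0
top bench z 2.2897154958467354
tall top [369. 265.  69.] zmax 74.7 n 168 mean [368.8 268.4] rect [368.6 268.9] [40.9 40.2] 0.1
tall scene [369. 265.  69.] zmax 72.6 n 176 mean [372.7 269.5] rect [369.1 270.6] [43.4 43.4] 9.7
short top [ 385. -220.  417.] zmax 457.6 n 148 mean [ 361.3 -205.7] rect [ 358.4 -209.4] [29.3 30.5] 33.5
short scene [ 385. -220.  417.] zmax 447.4 n 165 mean [ 372.8 -208.2] rect [ 371.6 -212.1] [19.1 49. ] 35.0
l1 top [450.  -9.  61.] zmax 64.8 n 56 mean [447.7 -11.7] rect [446.9 -11.9] [23.4 23.4] 1.4
l1 scene [450.  -9.  61.] zmax 64.8 n 64 mean [452.7  -9.6] rect [450.3  -9.1] [25.8 22.8] 84.4
l2 top [ 409. -127.   36.] zmax 50.7 n 55 mean [ 405.2 -130.7] rect [ 404.4 -130.2] [25.2 22.9] 45.6
l2 scene [ 409. -127.   36.] zmax 50.3 n 60 mean [ 411.  -129.7] rect [ 408.5 -129.2] [21.3 25.3] 8.4
box top [410. 140.  34.] zmax 37.3 n 367 mean [409.2 143.6] rect [409.  143.3] [40.9 83.2] 54.8
box scene [410. 140.  34.] zmax 3
[... 529 characters left out ...]
60.6 -261.6] rect [ 560.5 -254.7] [150.2 141.1] 77.9
ts scene [ 558. -262.    6.] zmax 15.3 n 540 mean [ 564.6 -260.2] rect [ 560.4 -259.1] [140.2 143. ] 78.0
tl top [604.   4.  11.] zmax 16.1 n 330 mean [601.1   9.6] rect [604.3   4.5] [ 74.2 140.5] 0.5
tl scene [604.   4.  11.] zmax 15.2 n 524 mean [607.2   5.8] rect [604.5   5.9] [ 80.  143.8] 0.2
to top [584. 259.   7.] zmax 15.6 n 304 mean [582.5 260.5] rect [582.8 259.7] [130.9  80.7] 88.7
to scene [584. 259.   7.] zmax 16.0 n 490 mean [584.8 261.2] rect [582.8 260.7] [132.3  85.6] 89.0
t 1.53 pos [ 356.4 -282.2  119.9] rpy [-1.799e+02 -1.000e-01  8.980e+01] w 1.000 ff 0.0 F [-0.3  0.1 -0.4]
delta cm tool: [ 0.02 -0.04 10.29] turn -0.2
```

```bash
python3 -m crank '[[0,0,1.2,0],[0,0,2.8,0],[0,0,4.6,0],[0,0,6.4,0],[0,0,8,0],[0,0,9.2,0],[0,0,10,0],[0,0,10.3,0]]'; python3 -m crank '[[0,0,0,0],[0,0,0,0],[0,0,0,0],[0,0,0,0],[0,0,0,0],[0,0,0,0],[0,0,0,0],[0,0,0,0]]' 1 20; python3 d.py
```

```text
time: 2.2
position: [355.7, -284.4, 17.0]
ee_rot: [-3.141, -0.001, 1.564]
contact_force: [0.8, -0.0, 0.9]
width: 1.002
finger_force: 0.0
time: 2.87
position: [356.2, -283.9, 17.9]
ee_rot: [3.141, 0.0, 1.565]
contact_force: [-0.1, 0.5, 2.6]
width: 0.492
finger_force: 20.0
t 2.87 pos [ 356.2 -283.9   17.9] rpy [180.    0.   89.7] w 0.492 ff 20.0 F [-0.1  0.5  2.6]
```

```bash
python3 -m crank '[[0,0,-0.4,0],[0,0,-1.2,0],[0,0,-2.4,0],[0,0,-3.8,0],[0,0,-5.2,0],[0,0,-6.4,0],[0,0,-7.2,0],[0,0,-7.6,0]]'; python3 d.py 553 -291 62 90
```

```text
time: 3.53
position: [356.3, -284.1, 95.1]
ee_rot: [3.14, 0.001, 1.565]
contact_force: [-0.3, 0.8, -0.1]
width: 0.49
finger_force: 20.0
t 3.53 pos [ 356.3 -284.1   95.1] rpy [1.799e+02 1.000e-01 8.970e+01] w 0.490 ff 20.0 F [-0.3  0.8 -0.1]
delta cm tool: [-0.58 19.67  3.31] turn -0.3
```

```bash
python3 -m crank '[[0,1.2,0,0],[-0.1,3.5,0,0],[-0.2,6.5,0,0],[-0.3,9.7,0.4,0],[-0.4,13,1.2,0],[-0.5,16.2,2.2,0],[-0.6,18.6,3,0],[-0.6,19.7,3.3,0]]'; python3 d.py 553 -291 23 90
```

```text
time: 4.2
position: [555.9, -290.0, 58.2]
ee_rot: [-3.14, -0.001, 1.566]
contact_force: [-0.6, 0.4, -0.9]
width: 0.494
finger_force: 20.0
t 4.20 pos [ 555.9 -290.    58.2] rpy [-1.799e+02 -1.000e-01  8.970e+01] w 0.494 ff 20.0 F [-0.6  0.4 -0.9]
delta cm tool: [-0.1  -0.29  3.52] turn -0.3
```

```bash
python3 -m crank '[[0,0,0.6,0],[0,0,1.4,0],[0,0,2.2,0],[0,0,2.8,0],[0,0,3.2,0],[0,0,3.4,0],[0,0,3.6,0],[0,0,3.7,0]]';  python3 -m crank '[[0,0,0.05,0],[0,0,0.05,0],[0,0,0.1,0],[0,0,0.1,0],[0,0,0.1,0],[0,0,0.1,0],[0,0,0.1,0],[0,0,0.1,0]]'; python3 d.py
```

```text
time: 4.87
position: [553.0, -291.2, 23.8]
ee_rot: [3.141, 0.0, 1.565]
contact_force: [-0.2, 0.7, 0.7]
width: 0.49
finger_force: 20.0
time: 5.53
position: [553.2, -291.1, 22.9]
ee_rot: [3.141, 0.0, 1.565]
contact_force: [-0.4, -0.6, 1.9]
width: 0.491
finger_force: 20.0
t 5.53 pos [ 553.2 -291.1   22.9] rpy [180.    0.   89.7] w 0.491 ff 20.0 F [-0.4 -0.6  1.9]
```

```bash
python3 -m crank '[[0,0,0,0],[0,0,0,0],[0,0,0,0],[0,0,0,0],[0,0,0,0],[0,0,0,0],[0,0,-0.3,0],[0,0,-0.8,0]]' -0.6;  python3 -m crank '[[0,0,-1,0],[0,0,-2.4,0],[0,0,-4,0],[0,0,-5.8,0],[0,0,-7.6,0],[0,0,-9.2,0],[0,0,-10.2,0],[0,0,-10.8,0]]' -1; python3 d.py 369 269.5 138 90
```

```text
time: 6.2
position: [552.9, -290.9, 30.6]
ee_rot: [-3.141, -0.001, 1.565]
contact_force: [0.5, -0.1, 0.3]
width: 0.797
finger_force: 0.0
time: 6.87
position: [553.4, -291.3, 140.8]
ee_rot: [3.14, 0.002, 1.565]
contact_force: [-0.0, 0.2, -0.3]
width: 1.002
finger_force: 0.0
t 6.87 pos [ 553.4 -291.3  140.8] rpy [1.799e+02 1.000e-01 8.970e+01] w 1.002 ff 0.0 F [-0.   0.2 -0.3]
delta cm tool: [ 55.97 -18.77   0.28] turn -0.3
```

```bash
python3 -m crank '[[1,-0.3,0,0],[3,-1,0,0],[5.5,-1.8,0,0],[8.5,-2.8,0,0],[11.5,-3.8,0,0],[14.5,-4.8,0,0],[17.5,-5.8,0,0],[20.5,-6.8,0,0]]';  python3 -m crank '[[3,-1,0,0],[6,-2,0,0],[9,-3,0,0],[12,-4,0,0],[15,-5,0,0],[18,-6,0,0],[21,-7,0,0],[24,-8,0,0]]'; python3 d.py 369 269.5 138 90
```

```text
time: 7.53
position: [484.7, -83.6, 138.0]
ee_rot: [-3.14, -0.001, 1.565]
contact_force: [0.5, 0.1, 0.7]
width: 1.0
finger_force: 0.0
time: 8.2
position: [405.8, 156.4, 138.1]
ee_rot: [-3.14, 0.0, 1.565]
contact_force: [0.5, 0.0, 0.5]
width: 1.002
finger_force: 0.0
t 8.20 pos [405.8 156.4 138.1] rpy [-179.9    0.    89.7] w 1.002 ff 0.0 F [0.5 0.  0.5]
delta cm tool: [ 1.129e+01 -3.740e+00  1.000e-02] turn -0.3
```

```bash
python3 -m crank '[[2.5,-0.8,0,0],[5,-1.6,0.5,0],[7.2,-2.4,1.2,0],[9,-3,2,0],[10.3,-3.4,2.8,0],[11,-3.6,3.2,0],[11.3,-3.7,3.4,0],[11.3,-3.7,3.5,0]]'; python3 d.py 369 269.5 27 90
```

```text
time: 8.87
position: [370.8, 268.1, 103.3]
ee_rot: [-3.141, 0.0, 1.566]
contact_force: [-0.2, -0.3, 0.2]
width: 1.0
finger_force: 0.0
t 8.87 pos [370.8 268.1 103.3] rpy [-179.9    0.    89.7] w 1.000 ff 0.0 F [-0.2 -0.3  0.2]
delta cm tool: [ 0.14 -0.18  7.63] turn -0.3
```

```bash
python3 -m crank '[[0.1,-0.1,0.8,0],[0.1,-0.1,2,0],[0.1,-0.1,3.4,0],[0.1,-0.1,4.8,0],[0.1,-0.1,6,0],[0.1,-0.1,7,0],[0.1,-0.1,7.4,0],[0.1,-0.1,7.6,0]]'; python3 -m crank '[[0,0,0,0],[0,0,0,0],[0,0,0,0],[0,0,0,0],[0,0,0,0],[0,0,0,0],[0,0,0,0],[0,0,0,0]]' 1 20; python3 -m crank '[[0,0,-0.4,0],[0,0,-1.2,0],[0,0,-2.4,0],[0,0,-4,0],[0,0,-5.8,0],[0,0,-7.6,0],[0,0,-9,0],[0,0,-9.8,0]]';python3 d.py 566 -229 68 90
```

```text
time: 9.53
position: [370.4, 268.4, 27.2]
ee_rot: [-3.141, 0.0, 1.564]
contact_force: [0.3, 0.0, 0.2]
width: 0.998
finger_force: 0.0
time: 10.2
position: [370.3, 269.0, 27.9]
ee_rot: [3.142, -0.0, 1.565]
contact_force: [-1.0, 0.1, 1.7]
width: 0.496
finger_force: 20.0
time: 10.87
position: [370.7, 269.2, 127.9]
ee_rot: [3.139, -0.001, 1.565]
contact_force: [0.0, -0.6, -2.7]
width: 0.49
finger_force: 20.0
t 10.87 pos [370.7 269.2 127.9] rpy [ 1.799e+02 -1.000e-01  8.970e+01] w 0.490 ff 20.0 F [ 0.  -0.6 -2.7]
delta cm tool: [-49.71  19.81   5.99] turn -0.3
```

```bash
python3 -m crank '[[-0.8,0.3,0,0],[-2.5,1,0,0],[-4.8,1.9,0,0],[-7.5,3,0,0],[-10.3,4.1,0,0],[-13.1,5.2,0,0],[-15.9,6.3,0,0],[-18.7,7.4,0,0]]';  python3 -m crank '[[-2.8,1.1,0,0],[-5.6,2.2,0,0],[-8.4,3.3,0,0],[-11.2,4.4,0,0],[-14,5.5,0,0],[-16.8,6.6,0,0],[-19.5,7.7,0,0],[-22,8.8,0,0]]';python3 d.py 566 -229 32.75 90
```

```text
time: 11.53
position: [443.1, 79.6, 125.1]
ee_rot: [-3.14, -0.0, 1.565]
contact_force: [0.2, -0.2, -1.6]
width: 0.493
finger_force: 20.0
time: 12.2
position: [529.7, -141.1, 124.8]
ee_rot: [-3.14, -0.001, 1.564]
contact_force: [1.0, 0.2, -0.2]
width: 0.493
finger_force: 20.0
t 12.20 pos [ 529.7 -141.1  124.8] rpy [-179.9   -0.    89.6] w 0.493 ff 20.0 F [ 1.   0.2 -0.2]
delta cm tool: [-8.77  3.69  9.2 ] turn -0.4
```

```bash
python3 -m crank '[[-2,0.8,0.3,0],[-3.8,1.5,1,0],[-5.4,2.2,2,0],[-6.8,2.8,3,0],[-7.8,3.2,4,0],[-8.5,3.5,4.8,0],[-8.8,3.6,5.3,0],[-8.8,3.7,5.5,0]]';  python3 -m crank '[[0,0,0.5,0],[0,0,1.2,0],[0,0,1.9,0],[0,0,2.5,0],[0,0,3,0],[0,0,3.3,0],[0,0,3.5,0],[0,0,3.6,0]]';python3 d.py 566 -229 32.75 90;python3 -m crank '[[0,0,0.05,0],[0,0,0.1,0],[0,0,0.15,0],[0,0,0.2,0],[0,0,0.2,0],[0,0,0.2,0],[0,0,0.2,0],[0,0,0.2,0]]'
```

```text
time: 12.87
position: [566.0, -227.3, 69.5]
ee_rot: [-3.14, -0.001, 1.565]
contact_force: [0.5, -0.3, 0.3]
width: 0.494
finger_force: 20.0
time: 13.53
position: [566.5, -227.1, 34.5]
ee_rot: [-3.141, -0.0, 1.565]
contact_force: [0.3, -0.2, -0.9]
width: 0.492
finger_force: 20.0
t 13.53 pos [ 566.5 -227.1   34.5] rpy [-180.    -0.    89.7] w 0.492 ff 20.0 F [ 0.3 -0.2 -0.9]
delta cm tool: [-0.19 -0.04  0.18] turn -0.3
time: 14.2
position: [566.6, -227.2, 32.9]
ee_rot: [3.141, 0.0, 1.565]
contact_force: [0.2, 0.6, 0.6]
width: 0.491
finger_force: 20.0
```

```bash
python3 -m crank '[[0,0,0.05,0],[0,0,0.05,0],[0,0,0.05,0],[0,0,0.05,0],[0,0,0.05,0],[0,0,0.05,0],[0,0,-0.3,0],[0,0,-0.8,0]]' -0.6;  python3 -m crank '[[0,0,-1,0],[0,0,-2.4,0],[0,0,-4,0],[0,0,-5.6,0],[0,0,-7,0],[0,0,-8.2,0],[0,0,-8.8,0],[0,0,-9,0]]' -1; python3 d.py 449 -10.5 100 90
```

```text
time: 14.87
position: [566.3, -227.0, 40.7]
ee_rot: [-3.141, -0.0, 1.565]
contact_force: [0.6, 0.8, 0.3]
width: 0.803
finger_force: 0.0
time: 15.53
position: [566.9, -227.3, 132.5]
ee_rot: [3.139, 0.001, 1.565]
contact_force: [-0.4, 0.1, 0.3]
width: 0.999
finger_force: 0.0
t 15.53 pos [ 566.9 -227.3  132.5] rpy [1.799e+02 1.000e-01 8.970e+01] w 0.999 ff 0.0 F [-0.4  0.1  0.3]
delta cm tool: [ 21.61 -11.91   3.25] turn -0.3
```

```bash
python3 -m crank '[[1.5,-0.8,0,0],[4.2,-2.3,0.3,0],[7.5,-4.1,0.9,0],[11,-6.1,1.6,0],[14.5,-8,2.3,0],[17.8,-9.8,2.8,0],[20.3,-11.2,3.1,0],[21.6,-11.9,3.2,0]]'; python3 -m crank '[[0,0,0,0],[0,0,0,0],[0,0,0,0],[0,0,0,0],[0,0,0,0],[0,0,0,0],[0,0,0,0],[0,0,0,0]]'; python3 - <<'E'
from h import *
p,d=grab('scene','scene2'); cv2.imwrite('pics/c2.png',cv2.resize(p[100:260,200:440,::-1],None,fx=3.3,fy=3.3))
E
python3 d.py 449 -10.5 21 90
```

```text
time: 16.2
position: [446.3, -7.9, 98.2]
ee_rot: [-3.139, -0.001, 1.567]
contact_force: [-0.7, 0.3, -0.9]
width: 1.001
finger_force: 0.0
time: 16.87
position: [448.9, -10.7, 98.7]
ee_rot: [3.142, 0.0, 1.565]
contact_force: [-0.8, -1.1, -0.6]
width: 1.0
finger_force: 0.0
t 16.92 pos [448.8 -10.6  98.7] rpy [-180.     0.    89.7] w 1.000 ff 0.0 F [-0.1 -0.2 -0.2]
delta cm tool: [0.01 0.02 7.77] turn -0.3
```

View pics/c2.png

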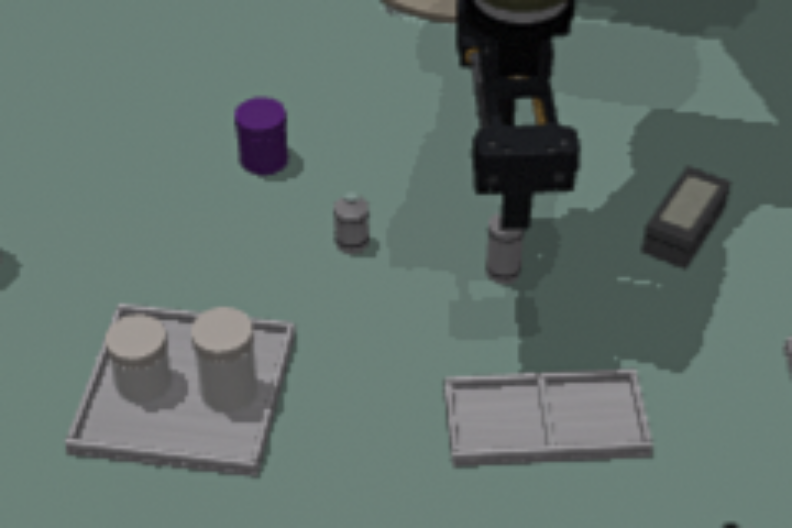

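Both pots stand upright in the square tray (crop: 140,360 and 228,360), and the gripper is over the long lens (505,250).

```bash
python3 -m crank '[[0,0,0.8,0],[0,0,2,0],[0,0,3.4,0],[0,0,4.8,0],[0,0,6,0],[0,0,7,0],[0,0,7.5,0],[0,0,7.8,0]]'; python3 -m crank '[[0,0,0,0],[0,0,0,0],[0,0,0,0],[0,0,0,0],[0,0,0,0],[0,0,0,0],[0,0,0,0],[0,0,0,0]]' 1 25; python3 d.py; python3 -m crank '[[0,0,-0.4,0],[0,0,-1.2,0],[0,0,-2.4,0],[0,0,-3.6,0],[0,0,-4.6,0],[0,0,-5.4,0],[0,0,-5.8,0],[0,0,-6,0]]';python3 d.py 605 39 46 90
```

```text
time: 17.58
position: [448.4, -10.3, 19.9]
ee_rot: [-3.14, -0.0, 1.565]
contact_force: [-0.0, 0.5, -0.2]
width: 1.0
finger_force: 0.0
time: 18.25
position: [448.8, -10.4, 20.8]
ee_rot: [3.141, 0.0, 1.565]
contact_force: [-1.5, 0.3, -1.0]
width: 0.42
finger_force: 0.0
t 18.25 pos [448.8 -10.4  20.8] rpy [180.    0.   89.7] w 0.420 ff 0.0 F [-1.5  0.3 -1. ]
time: 18.92
position: [448.9, -10.5, 81.5]
ee_rot: [3.141, 0.0, 1.565]
contact_force: [0.5, 0.4, -0.7]
width: 0.304
finger_force: 25.0
t 18.92 pos [448.9 -10.5  81.5] rpy [179.9   0.   89.7] w 0.304 ff 25.0 F [ 0.5  0.4 -0.7]
delta cm tool: [ 5.04 15.59  3.55] turn -0.3
```

```bash
python3 - <<'E'
from h import *
p,d=grab('scene','scene3'); W=world('scene',d)
m=(np.hypot(W[...,0]-448.9,W[...,1]+10.5)<22)&(W[...,2]>8)&(W[...,2]<120)
for v in range(400):
    if m[v].any(): q=W[v][m[v]]; print(v,m[v].sum(),np.nonzero(m[v])[0][[0,-1]],q.mean(0).round(0), q[:,2].min().round(1))
v,u=[int(a.mean()) for a in np.nonzero(m)]
cv2.imwrite('pics/c3.png',cv2.resize(p[v-50:v+70,u-60:u+60,::-1],None,fx=4,fy=4))
E
```

```text
164 2 [348 349] [453. -22.  72.] 69.4
165 2 [348 349] [453. -22.  67.] 66.6
166 11 [348 358] [458. -11.  69.] 61.9
167 11 [348 358] [459. -11.  66.] 58.0
168 10 [348 358] [458. -11.  61.] 54.7
169 9 [349 357] [460. -10.  60.] 57.0
170 7 [350 356] [461. -10.  57.] 53.1
```

View pics/c3.png

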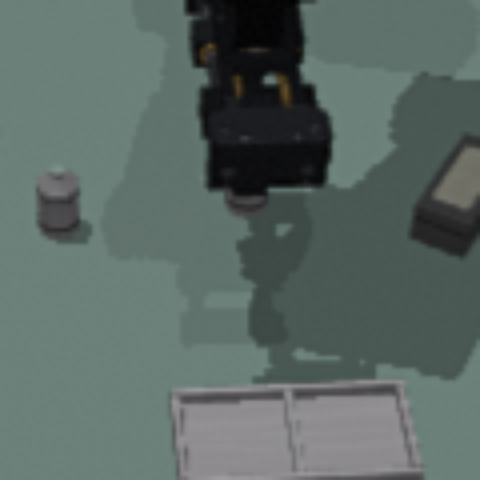

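The held lens shows below the fingers (247,207), with its bottom about 26 mm under the TCP. It slipped about 5 mm low because the grip finished late.

```bash
python3 -m crank '[[0.3,1,0,0],[1,3,0,0],[1.8,5.5,0,0],[2.7,8.3,0.2,0],[3.6,11.1,0.7,0],[4.4,13.6,1.3,0],[4.9,15.1,1.8,0],[5,15.6,2,0]]'; python3 -m crank '[[0,0,0.3,0],[0,0,0.7,0],[0,0,1.1,0],[0,0,1.5,0],[0,0,1.8,0],[0,0,2,0],[0,0,2.1,0],[0,0,2.2,0]]'; python3 d.py 605 39 36; python3 -m crank '[[0,0,0.05,0],[0,0,0.1,0],[0,0,0.15,0],[0,0,0.2,0],[0,0,0.25,0],[0,0,0.3,0],[0,0,0.3,0],[0,0,0.3,0]]'; python3 d.py
```

```text
time: 19.63
position: [606.2, 39.4, 59.0]
ee_rot: [-3.14, -0.0, 1.566]
contact_force: [-0.4, -0.7, -1.0]
width: 0.309
finger_force: 25.0
time: 20.3
position: [605.0, 38.6, 38.7]
ee_rot: [3.142, 0.0, 1.565]
contact_force: [0.2, 0.4, -0.4]
width: 0.308
finger_force: 25.0
t 20.30 pos [605.   38.6  38.7] rpy [180.    0.   89.7] w 0.308 ff 25.0 F [ 0.2  0.4 -0.4]
delta cm tool: [0.04 0.   0.27] turn 
time: 20.97
position: [605.0, 38.7, 35.7]
ee_rot: [-3.142, -0.0, 1.565]
contact_force: [-0.2, 0.5, -0.7]
width: 0.308
finger_force: 25.0
t 20.97 pos [605.   38.7  35.7] rpy [-180.    -0.    89.7] w 0.308 ff 25.0 F [-0.2  0.5 -0.7]
```

```bash
python3 -m crank '[[0,0,0.05,0],[0,0,0.1,0],[0,0,0.15,0],[0,0,0.2,0],[0,0,0.25,0],[0,0,0.3,0],[0,0,0.3,0],[0,0,0.3,0]]'
```

```text
time: 21.63
position: [605.0, 38.6, 32.7]
ee_rot: [-3.142, -0.0, 1.565]
contact_force: [0.0, -0.4, -1.4]
width: 0.308
finger_force: 25.0
```

```bash
python3 -m crank '[[0,0,0.04,0],[0,0,0.08,0],[0,0,0.12,0],[0,0,0.16,0],[0,0,0.2,0],[0,0,0.2,0],[0,0,0.2,0],[0,0,0.2,0]]'; python3 -m crank '[[0,0,0.04,0],[0,0,0.08,0],[0,0,0.12,0],[0,0,0.15,0],[0,0,0.15,0],[0,0,0.15,0],[0,0,0.15,0],[0,0,0.15,0]]'
```

```text
time: 22.3
position: [605.1, 38.6, 32.1]
ee_rot: [3.141, 0.0, 1.565]
contact_force: [-4.4, -0.0, 11.2]
width: 0.309
finger_force: 25.0
time: 22.97
position: [605.2, 38.6, 32.0]
ee_rot: [3.14, 0.0, 1.565]
contact_force: [-8.3, -0.7, 21.8]
width: 0.305
finger_force: 25.0
```

```bash
python3 -m crank '[[0,0,-0.1,0],[0,0,-0.2,0],[0,0,-0.28,0],[0,0,-0.28,0],[0,0,-0.28,0],[0,0,-0.28,0],[0,0,-0.28,0],[0,0,-0.28,0]]';python3 -m crank '[[0,0,0,0],[0,0,0,0],[0,0,0,0],[0,0,0,0],[0,0,0,0],[0,0,0,0],[0,0,0,0],[0,0,0,0]]' 0; python3 -m crank '[[0,0,-0.6,0],[0,0,-1.6,0],[0,0,-3,0],[0,0,-4.6,0],[0,0,-5.8,0],[0,0,-6.4,0],[0,0,-6.8,0],[0,0,-6.9,0]]' -1;python3 d.py 407 -130 90 90
```

```text
time: 23.63
position: [605.1, 38.6, 32.1]
ee_rot: [3.141, 0.0, 1.565]
contact_force: [-1.1, 0.7, 3.0]
width: 0.306
finger_force: 25.0
time: 24.3
position: [605.0, 38.7, 32.0]
ee_rot: [-3.142, -0.0, 1.565]
contact_force: [-0.5, 0.6, -0.1]
width: 0.498
finger_force: 0.0
time: 24.97
position: [605.2, 38.6, 101.8]
ee_rot: [3.141, 0.0, 1.565]
contact_force: [0.3, -0.2, -0.5]
width: 1.001
finger_force: 0.0
t 24.97 pos [605.2  38.6 101.8] rpy [179.9   0.   89.7] w 1.001 ff 0.0 F [ 0.3 -0.2 -0.5]
delta cm tool: [-16.98 -19.72   1.18] turn -0.3
```

```bash
python3 -m crank '[[-1.2,-1.4,0,0],[-3.3,-3.8,0,0],[-6,-6.9,0.1,0],[-9,-10.4,0.3,0],[-12,-13.9,0.6,0],[-14.6,-17,0.9,0],[-16.4,-19,1.1,0],[-17,-19.7,1.2,0]]'; python3 -m crank '[[0,0,0.5,0],[0,0,1.6,0],[0,0,3,0],[0,0,4.4,0],[0,0,5.7,0],[0,0,6.7,0],[0,0,7.3,0],[0,0,7.5,0]]' -1; python3 -m crank '[[0,0,0,0],[0,0,0,0],[0,0,0,0],[0,0,0,0],[0,0,0,0],[0,0,0,0],[0,0,0,0],[0,0,0,0]]' 1 25;python3 -m crank '[[0,0,0,0],[0,0,0,0],[0,0,0,0],[0,0,0,0],[0,0,0,0],[0,0,0,0],[0,0,0,0],[0,0,0,0]]' 1 25; python3 d.py
```

```text
time: 25.63
position: [403.8, -131.7, 88.5]
ee_rot: [-3.139, -0.001, 1.562]
contact_force: [1.2, -0.2, -0.5]
width: 0.996
finger_force: 0.0
time: 26.3
position: [407.5, -129.4, 13.0]
ee_rot: [-3.14, -0.001, 1.566]
contact_force: [0.7, -0.5, 1.2]
width: 0.996
finger_force: 0.0
time: 26.97
position: [407.1, -130.2, 14.1]
ee_rot: [3.141, 0.0, 1.565]
contact_force: [-0.2, 0.1, -0.4]
width: 0.421
finger_force: 0.0
time: 27.63
position: [407.0, -130.2, 14.1]
ee_rot: [-3.142, 0.0, 1.565]
contact_force: [-0.5, 0.2, 1.6]
width: 0.308
finger_force: 25.0
t 27.63 pos [ 407.  -130.2   14.1] rpy [-180.     0.    89.7] w 0.308 ff 25.0 F [-0.5  0.2  1.6]
```

```bash
python3 -m crank '[[0,0,-0.4,0],[0,0,-1.2,0],[0,0,-2.2,0],[0,0,-3.2,0],[0,0,-4,0],[0,0,-4.6,0],[0,0,-4.9,0],[0,0,-5,0]]'; python3 d.py 605 -30 46 90
```

```text
time: 28.3
position: [407.2, -130.3, 64.6]
ee_rot: [3.141, 0.001, 1.565]
contact_force: [0.6, 0.8, -0.9]
width: 0.307
finger_force: 25.0
t 28.30 pos [ 407.2 -130.3   64.6] rpy [180.    0.   89.7] w 0.307 ff 25.0 F [ 0.6  0.8 -0.9]
delta cm tool: [10.14 19.72  1.86] turn -0.3
```

```bash
python3 -m crank '[[0.6,1.2,0,0],[1.8,3.5,0,0],[3.4,6.6,0,0],[5.2,10.1,0.2,0],[7,13.6,0.6,0],[8.7,16.8,1.2,0],[9.7,18.9,1.6,0],[10.1,19.7,1.8,0]]'; python3 -m crank '[[0,0,0.1,0],[0,0,0.5,0],[0,0,1,0],[0,0,1.5,0],[0,0,1.9,0],[0,0,2.2,0],[0,0,2.4,0],[0,0,2.5,0]]'; python3 d.py 605 -30 19; python3 -m crank '[[0,0,0.04,0],[0,0,0.08,0],[0,0,0.12,0],[0,0,0.16,0],[0,0,0.2,0],[0,0,0.2,0],[0,0,0.2,0],[0,0,0.2,0]]'
```

```text
time: 28.97
position: [606.5, -28.6, 44.7]
ee_rot: [-3.141, -0.0, 1.567]
contact_force: [-0.7, -0.6, -1.6]
width: 0.3
finger_force: 25.0
time: 29.63
position: [604.4, -30.5, 20.8]
ee_rot: [-3.141, -0.0, 1.565]
contact_force: [0.3, -0.5, -0.9]
width: 0.31
finger_force: 25.0
t 29.63 pos [604.4 -30.5  20.8] rpy [-180.    -0.    89.6] w 0.310 ff 25.0 F [ 0.3 -0.5 -0.9]
delta cm tool: [0.05 0.06 0.18] turn 
time: 30.3
position: [604.7, -30.3, 19.1]
ee_rot: [3.141, -0.0, 1.565]
contact_force: [0.2, 0.3, 0.0]
width: 0.312
finger_force: 25.0
```

```bash
python3 -m crank '[[0,0,0.03,0],[0,0,0.06,0],[0,0,0.06,0],[0,0,0.06,0],[0,0,0.06,0],[0,0,0.06,0],[0,0,0.06,0],[0,0,0.06,0]]'
```

```text
time: 30.97
position: [604.7, -30.3, 19.1]
ee_rot: [3.141, 0.0, 1.565]
contact_force: [-1.8, -0.8, 5.7]
width: 0.31
finger_force: 25.0
```

```bash
python3 -m crank '[[0,0,0,0],[0,0,0,0],[0,0,0,0],[0,0,0,0],[0,0,0,0],[0,0,0,0],[0,0,0,0],[0,0,0,0]]' 0; python3 -m crank '[[0,0,-0.6,0],[0,0,-1.6,0],[0,0,-3,0],[0,0,-4.8,0],[0,0,-6.6,0],[0,0,-8,0],[0,0,-8.8,0],[0,0,-9,0]]' -1;python3 d.py 409 144 90 145
```

```text
time: 31.63
position: [604.6, -30.3, 18.4]
ee_rot: [-3.142, -0.0, 1.565]
contact_force: [-0.1, -0.5, 0.7]
width: 0.502
finger_force: 0.0
time: 32.3
position: [605.2, -30.5, 110.6]
ee_rot: [3.138, 0.001, 1.565]
contact_force: [0.3, -0.2, 0.1]
width: 1.0
finger_force: 0.0
t 32.30 pos [605.2 -30.5 110.6] rpy [179.8   0.   89.7] w 1.000 ff 0.0 F [ 0.3 -0.2  0.1]
delta cm tool: [ 17.33 -19.72   2.06] turn -55.3
```

```bash
python3 -m crank '[[1,-1.1,0,-6],[3.1,-3.5,0,-13],[6,-6.8,0,-20],[9.2,-10.5,0.2,-27],[12.4,-14.1,0.7,-34],[15.2,-17.3,1.3,-41],[16.9,-19.2,1.7,-48],[17.3,-19.7,1.8,-55]]';python3 -m crank '[[0,0,0,0],[0,0,0,0],[0,0,0,0],[0,0,0,0],[0,0,0,0],[0,0,0,0],[0,0,0,0],[0,0,0,0]]'
python3 - <<'E'
from h import *
p,d=grab('scene','scene4'); cv2.imwrite('pics/c4.png',cv2.resize(p[100:260,320:520,::-1],None,fx=3.5,fy=3.5))
E
python3 d.py 409 144 13 145
```

```text
time: 32.97
position: [403.0, 146.3, 89.4]
ee_rot: [-3.139, -0.005, 2.534]
contact_force: [-0.3, -0.3, 0.6]
width: 0.994
finger_force: 0.0
time: 33.63
position: [408.8, 143.6, 90.4]
ee_rot: [3.142, 0.0, 2.524]
contact_force: [0.6, 0.4, -1.0]
width: 0.999
finger_force: 0.0
t 33.68 pos [408.8 143.7  90.5] rpy [180.    0.  144.6] w 1.001 ff 0.0 F [-0.3  0.1  0.2]
delta cm tool: [-0.    0.04  7.75] turn -0.4
```

View pics/c4.png

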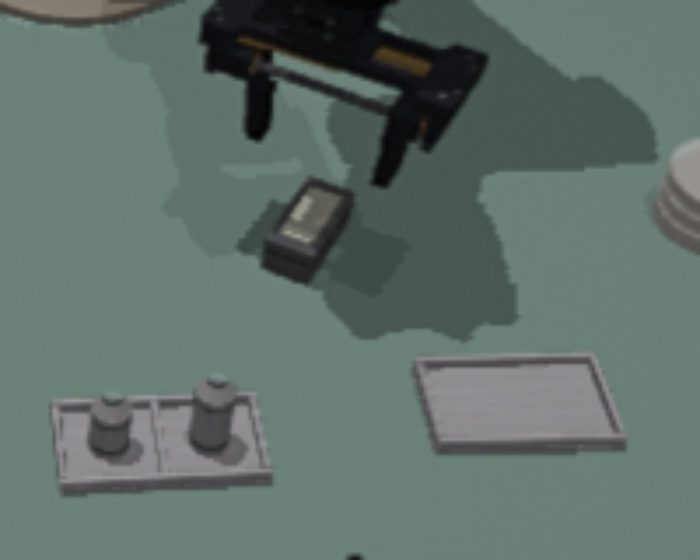

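Both lenses stand in their own bays (110,425 and 212,415), and the fingers straddle the box (308,230).

```bash
python3 -m crank '[[0,0,0.5,0],[0,0,1.6,0],[0,0,3,0],[0,0,4.5,0],[0,0,5.8,0],[0,0,6.8,0],[0,0,7.4,0],[0,0,7.7,0]]'; python3 -m crank '[[0,0,0,0],[0,0,0,0],[0,0,0,0],[0,0,0,0],[0,0,0,0],[0,0,0,0],[0,0,0,0],[0,0,0,0]]' 1 30; python3 -m crank '[[0,0,0,0],[0,0,0,0],[0,0,0,0],[0,0,0,0],[0,0,-0.3,0],[0,0,-0.8,0],[0,0,-1.4,0],[0,0,-2,0]]'; python3 -m crank '[[0,0,-0.8,0],[0,0,-1.7,0],[0,0,-2.6,0],[0,0,-3.5,0],[0,0,-4.2,0],[0,0,-4.7,0],[0,0,-5,0],[0,0,-5,0]]'; python3 d.py 583 260.5 50 89
```

```text
time: 34.35
position: [408.3, 143.8, 12.6]
ee_rot: [-3.141, -0.001, 2.525]
contact_force: [-0.2, 0.5, 0.2]
width: 1.0
finger_force: 0.0
time: 35.02
position: [408.8, 143.8, 13.6]
ee_rot: [3.141, 0.0, 2.525]
contact_force: [0.7, 1.0, 1.3]
width: 0.452
finger_force: 29.9
time: 35.68
position: [408.5, 143.8, 34.0]
ee_rot: [-3.141, -0.0, 2.525]
contact_force: [0.4, 0.6, 0.3]
width: 0.453
finger_force: 29.9
time: 36.35
position: [408.8, 143.8, 84.0]
ee_rot: [3.141, 0.001, 2.525]
contact_force: [0.4, -0.5, -1.4]
width: 0.455
finger_force: 29.9
t 36.35 pos [408.8 143.8  84. ] rpy [180.    0.  144.7] w 0.455 ff 29.9 F [ 0.4 -0.5 -1.4]
delta cm tool: [-7.47 19.59  3.4 ] turn 55.7
```

```bash
python3 -m crank '[[-0.5,1.2,0,6],[-1.4,3.6,0,13],[-2.6,6.8,0,20],[-4,10.4,0.5,27],[-5.4,14,1.2,34],[-6.5,17.2,2.2,41],[-7.3,19.1,3,48],[-7.5,19.6,3.3,55]]';python3 -m crank '[[0,0,0,0.5],[0,0,0,0.5],[0,0,0,0.5],[0,0,0,0.5],[0,0,0,0.5],[0,0,0,0.5],[0,0,0,0.5],[0,0,0,0.5]]'
python3 - <<'E'
from h import *
for n in('top','scene'):
    p,d=grab(n,n+'5');W=world(n,d)
    z=W[...,2]; m=(z>8)&(z<30)&(np.hypot(W[...,0]-584,W[...,1]-260)<85)
    P=W[m][:,:2].astype(np.float32); print(n,cv2.minAreaRect(P))
p=cv2.imread('pics/scene5.png');cv2.imwrite('pics/c5.png',cv2.resize(p[140:260,400:540],None,fx=4,fy=4))
E
python3 d.py 583 260.5 18.5 89
```

```text
time: 37.02
position: [584.7, 261.7, 48.0]
ee_rot: [-3.14, 0.0, 1.56]
contact_force: [-0.5, -1.3, -1.3]
width: 0.454
finger_force: 29.9
time: 37.68
position: [583.1, 260.2, 50.6]
ee_rot: [3.141, -0.0, 1.557]
contact_force: [0.1, 0.2, -1.4]
width: 0.451
finger_force: 29.9
top ((596.6375122070312, 225.63038635253906), (111.49099731445312, 63.55057144165039), 1.1408346891403198)
scene ((584.4613037109375, 260.57330322265625), (132.30267333984375, 83.103271484375), 87.46102142333984)
t 37.78 pos [583.1 260.3  50.5] rpy [180.   -0.   89.2] w 0.447 ff 29.9 F [ 0.1  0.4 -0.7]
delta cm tool: [ 0.02 -0.01  3.2 ] turn 0.2
```

View pics/c5.png

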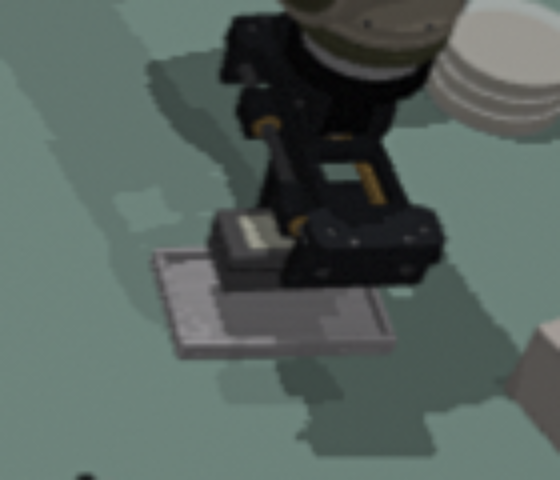

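The box is held level over the oblong tray (250,250), aligned with it, so I'm lowering it.

```bash
python3 -m crank '[[0,0,0.2,0],[0,0,0.6,0],[0,0,1.2,0],[0,0,1.8,0],[0,0,2.3,0],[0,0,2.7,0],[0,0,2.9,0],[0,0,3,0]]'; python3 -m crank '[[0,0,0.04,0],[0,0,0.08,0],[0,0,0.12,0],[0,0,0.15,0],[0,0,0.15,0],[0,0,0.15,0],[0,0,0.15,0],[0,0,0.15,0]]'; python3 d.py; python3 -m crank '[[0,0,0.02,0],[0,0,0.04,0],[0,0,0.06,0],[0,0,0.06,0],[0,0,0.06,0],[0,0,0.06,0],[0,0,0.06,0],[0,0,0.06,0]]'
```

```text
time: 38.45
position: [583.1, 260.3, 19.9]
ee_rot: [-3.141, 0.0, 1.556]
contact_force: [0.2, 1.0, -1.0]
width: 0.453
finger_force: 29.9
time: 39.12
position: [583.2, 260.3, 19.0]
ee_rot: [3.142, -0.0, 1.556]
contact_force: [0.2, -0.1, 0.5]
width: 0.449
finger_force: 29.9
t 39.12 pos [583.2 260.3  19. ] rpy [180.   -0.   89.2] w 0.449 ff 29.9 F [ 0.2 -0.1  0.5]
time: 39.78
position: [583.2, 260.3, 18.6]
ee_rot: [3.141, -0.0, 1.556]
contact_force: [-2.4, -0.2, 5.6]
width: 0.454
finger_force: 29.9
```

```bash
python3 -m crank '[[0,0,0,0],[0,0,0,0],[0,0,0,0],[0,0,0,0],[0,0,0,0],[0,0,0,0],[0,0,0,0],[0,0,0,0]]' -0.4; python3 -m crank '[[0,0,-0.6,0],[0,0,-1.8,0],[0,0,-3.4,0],[0,0,-5.4,0],[0,0,-7.6,0],[0,0,-9.8,0],[0,0,-12,0],[0,0,-14,0]]'; python3 -m crank '[[0,-2,0,0],[0,-5,0,0],[0,-8,0,0],[0,-11,0,0],[0,-14,0,0],[0,-17,0,0],[0,-19,0,0],[0,-20,0,0]]'; python3 -m crank '[[0,0,0,0],[0,0,0,0],[0,0,0,0],[0,0,0,0],[0,0,0,0],[0,0,0,0],[0,0,0,0],[0,0,0,0]]'
python3 - <<'E'
from h import *
W={}
for n in('top','scene'):
    p,d=grab(n,n+'6');W[n]=world(n,d)
A=W['scene']
for k,c,r,lo in(('box',(583,260),70,25),('ll',(605,39),30,50),('sl',(605,-30),30,40),('sp',(553,-291),35,45),('tp',(566,-228),33,65),('tally',(753,119),45,30),('drop',(414,-438),40,100)):
  for n in W:
    A=W[n];m=(np.hypot(A[...,0]-c[0],A[...,1]-c[1])<r)&(A[...,2]>lo)&(A[...,2]<125);P=A[m].astype(np.float32)
    if len(P)>4:R=cv2.minAreaRect(P[:,:2]);print(k,n,np.round(R[0]),np.round(R[1]),round(R[2],1),'z',np.percentile(P[:,2],[5,50,98]).round(1))
p=cv2.imread('pics/scene6.png');cv2.imwrite('pics/c6.png',cv2.resize(p[120:300,160:520],None,fx=2.2,fy=2.2))
E
```

```text
time: 40.45
position: [583.1, 260.3, 18.3]
ee_rot: [-3.141, 0.0, 1.556]
contact_force: [0.1, 0.5, 0.1]
width: 0.702
finger_force: 0.0
time: 41.12
position: [583.2, 260.4, 161.2]
ee_rot: [3.14, -0.001, 1.556]
contact_force: [-0.1, 0.4, 0.5]
width: 0.698
finger_force: 0.0
time: 41.78
position: [381.0, 263.3, 159.6]
ee_rot: [3.141, -0.0, 1.557]
contact_force: [-0.4, 0.1, -0.0]
width: 0.7
finger_force: 0.0
time: 42.45
position: [383.4, 263.2, 158.3]
ee_rot: [-3.141, 0.0, 1.556]
contact_force: [-0.9, -0.5, -0.2]
width: 0.7
finger_force: 0.0Traceback (most recent call last):
  File "<stdin>", line 9, in <module>
cv2.error: OpenCV(4.12.0) /io/opencv/modules/imgproc/src/convhull.cpp:143: error: (-215:Assertion failed) total >= 0 && (depth == CV_32F || depth == CV_32S) in function 'convexHull'
```

```bash
python3 - <<'E'
from h import *
A=world('scene',np.load('scene6.npy'));
for n in('scene','top'):
  A=world(n,np.load(n+'6.npy'))
  for k,c,r,lo in(('box',(583,260),70,25),('ll',(605,39),30,50),('sl',(605,-30),30,40),('sp',(553,-291),35,45),('tp',(566,-228),33,65),('tally',(753,119),45,30),('drop',(414,-438),40,100)):
    m=(np.hypot(A[...,0]-c[0],A[...,1]-c[1])<r)&(A[...,2]>lo)&(A[...,2]<125);P=A[m].astype(np.float32)
    if len(P)>4:R=cv2.minAreaRect(np.ascontiguousarray(P[:,:2]));print(k,n,np.round(R[0]),np.round(R[1]),round(R[2],1),'z',np.percentile(P[:,2],[5,50,98]).round(1))
p=cv2.imread('pics/scene6.png');cv2.imwrite('pics/c6.png',cv2.resize(p[120:300,160:520],None,fx=2.2,fy=2.2))
E
```

```text
box scene [583. 261.] [43. 86.] 0.6 z [27.8 37.2 40.3]
ll scene [605.  39.] [29. 26.] 2.6 z [52.3 61.3 70.4]
sl scene [607. -30.] [27. 22.] 66.2 z [41.2 48.4 58. ]
sp scene [ 554. -289.] [44. 43.] 32.1 z [47.8 56.2 59.2]
tp scene [ 567. -225.] [44. 42.] 26.3 z [67.2 74.2 77.4]
tally scene [754. 120.] [49. 48.] 25.2 z [32.3 36.7 40.3]
drop scene [ 414. -437.] [24. 26.] 63.4 z [100.8 106.1 123.1]
box top [583. 259.] [40. 83.] 0.4 z [32.  37.  41.7]
ll top [603.  38.] [25. 26.] 65.7 z [52.1 61.9 71.3]
sl top [603. -32.] [27. 24.] 87.9 z [43.4 49.5 58.1]
sp top [ 552. -289.] [42. 42.] 87.6 z [52.3 56.7 62. ]
tp top [ 564. -228.] [41. 41.] 0.9 z [70.8 75.  79.7]
tally top [754. 119.] [48. 48.] 54.7 z [32.3 35.9 41.4]
drop top [ 414. -439.] [23. 25.] 0.3 z [102.9 107.4 118.7]
```

View pics/c6.png

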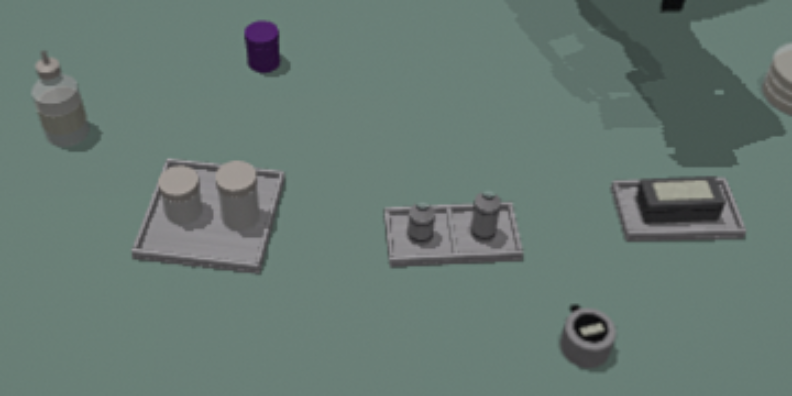

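All five items are in place: the pots at (180,195) and (237,195), the lenses at (421,222) and (486,215), and the box at (682,198) with its label up. The dropper bottle and tally counter haven't moved.

```bash
python3 -c "from bench import job; print(job.sign_off())"
```

```text
the job is handed in; nothing more can be done
None
```

The job is handed in at about 43 s of the 115 s: both pots stand in the square tray, one lens stands in each bay of the divided tray, and the slide box lies label up and lengthwise in the oblong tray. The dropper bottle and tally counter were not moved.

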